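# Close the glue tub and pack the lantern kit

### The arm

A 6-joint arm with a two-finger parallel gripper is mounted at the origin on the work surface. World frame = base frame: x ahead of the robot, y to its left, z up, the work surface at z = 0. Lengths are in m, angles in rad, forces in N, time in s.
With the tool pointing down it reaches from about 0.35 to 1 m from the base axis. Payload 7.1 kg.
Tool frame: the origin (TCP) lies between the finger pads; the fingertips stand 22 mm ahead of it and the grasp point (between the pads) lies 3 mm ahead of it; x points along the fingers, y is the direction in which the jaws open and shut, and the axes are right-handed (so a half turn about x gives the same grasp; the last joint's range is limited). The gripper opens to 85 mm and grips with 20 to 120 N. Pads are 22 mm wide; open, the fingers measure 114 mm over their backs; the gripper's body (76 mm by 85 mm) begins 54 mm behind the grasp point. The pads swing forward as they close: fully open they stand 13 mm farther back than shut.
Start: joints at [-1.271, 0.423, 1.63, -0, 1.089, -0.019], TCP at [0.196, -0.593, 0.253] pointing down, gripper open.
Joint ranges: [-3, 3], [-0.9, 2.11], [0.09, 2.58], [-1.31, 4.45], [0.11, 2.69], [-2.54, 2.54]. Speed limits (rad/s): [2.39, 2.39, 3.01, 3.14, 3.14, 3.14].

### API

Orientations are given as a rotation vector (axis times angle).
In Python, from rig import manip gives the robot as it stands. The module is installed in compiled form; this text tells all that it offers. Calls block until the motion is done:
- manip.move_to(position, orientation): joint-space move of the TCP to a pose.
- manip.servo_line(position, orientation=None, rate=0.15): straight line of the TCP; orientation=None keeps the orientation; rate is the mean speed in m/s.
- manip.set_joints(angles): joint-space move.
- manip.command_gripper(opening, f_grip=None): finger opening in m; f_grip is the grip in N (None keeps the last); returns when the fingers have stopped.
- manip.hold(seconds).
- manip.solve_ik(position, orientation): joint angles nearest the present ones, or None.
- manip.camera(name): name is "side" or "top" or "wrist"; returns a dict with "image" (480x640x3 uint8, red, green, blue), "fx", "fy", "cx", "cy" (pixels), "k1" (the pictures are not rectified: a ray, as slopes to the right and down, at radius r is drawn at 1 + k1 r^2 times it, then the intrinsics apply), "cam_to_world" (4x4, takes a point from camera to world coordinates); the wrist camera has in their place "mount" (4x4, takes a point from camera to tool coordinates, whose origin is the TCP and whose axes are the tool frame's). Camera axes: x right, y down, z forward; pixel columns grow to the right and rows downward; lengths in m; the calibration is good to about 2 mm. A picture is of the moment at which its call begins: read the wrist's pose just before it. There is no depth.
A pose or a line that the arm cannot do raises manip.IKError and nothing moves.
- manip.sign_off(): hands the job in, once; it reports no verdict.
Readings, each from a call of its own:
- manip.get_time(): time.
- manip.get_joint_positions(): joint angles.
- manip.get_joint_vel(): joint speeds.
- manip.get_tau(): joint torques, N m.
- manip.get_position(): TCP position.
- manip.get_ee_rot(): TCP orientation.
- manip.get_contact_force(): force on the tool from outside, world axes, zero at the start.
- manip.get_torque(): the same for the moment, N m.
- manip.get_width(): finger opening in m.
Only numpy, scipy, OpenCV 4.12 (cv2) and the standard library are available. Lean on these libraries where they do the work, as an engineer would, in place of code of your own. Each camera call takes 0.05 s, during which the arm holds its last target.

### The job

Screw the cap of the glue tub fully home (clockwise, to its stop) while the tub still stands in its steel holder. Then pack the kit box, heavy below and light on top: set the tub upright on the floor in the middle of the box, and lay the wooden lantern top flat on the tub's cap, centred in the box. Set both down gently, keep the tub upright, and leave everything else on the table where it is.

Things in the scene. Friction and masses are not known exactly. Their poses are not given: they have to be found in the camera images.
- tub_mid (a point): Centre of the glue tub: a white square tub, 96 x 96 mm, body 58 mm high, with a grey round screw cap on top; 100 mm high overall, about 0.75 kg; too wide to grip by its body, so it is lifted by its cap. The point is on the upright axis, 50 mm above the underside; z up along the axis, x and y square to its sides. A small black lug on the shoulder lies towards +x. At first it stands in the holder. It is loose.
- cap_grip (a point): Centre of the tub's screw cap: a ribbed grey cylinder, 58 mm in diameter and 36 mm high, standing on a narrower neck with its lower edge 64 mm and its flat top 100 mm above the tub's underside. The point is on the axis, 84 mm above the tub's underside (16 mm below the cap's top). The cap is captive: it turns about the tub's axis but cannot come off or rise. z up.
- cap (a joint): Turn of the cap on the tub in rad. It grows as the cap is turned clockwise seen from above (closing) from 0 (loosest) to a firm stop at 2.70 (fully home). It starts between 0 and 0.9 and stays where it is left, with about 0.22 N m of friction. A black strip on the cap's top, from near its centre to its rim, points at the tub's black lug when the cap is fully home.
- holder: A fixed dark steel square tray, 112 x 112 mm, 20 mm high, that keeps the tub from turning; floor 6 mm thick, lip 14 mm above the floor, inside 100 x 100 mm. Origin at the centre of its underside on the table; x, y along its sides.
- box_floor (a point): Centre of the inner floor of the kit box: a fixed open plywood box, outside 168 x 168 x 125 mm, walls and floor 6 mm, inside 156 x 156 mm; this point is 6 mm above the table and 119 mm below the rim. x, y along its sides, z up.
- top_grip (a point): The light wooden lantern top: a flat hexagonal plate, 108 mm across its flats, 125 mm across its corners, 10 mm thick, with an upright grip block in the middle (60 mm long along x, 18 mm thick along y, from 10 to 50 mm above the underside); 0.13 kg. The point is in the grip block on the axis, 34 mm above the plate's underside; z up. It lies on the table. It is loose.
- brush_grip (a point): Bystander, to be left alone: a paste brush, 180 mm long, lying along x.
- ruler_c (a point): Bystander, to be left alone: a flat wooden stick 200 x 16 x 8 mm, lying along x.
- mug_rim (a point): Bystander, to be left alone: a white mug, radius 36 mm, 90 mm high (point: centre of its mouth).
- bottle_c (a point): Bystander, to be left alone: a slim white glue bottle, radius 20 mm, 100 mm high.
- tape_c (a point): Bystander, to be left alone: an empty tape roll, radius 45 mm, 24 mm high.
- spool_c (a point): Bystander, to be left alone: a wooden wire spool, radius 35 mm, 50 mm high.
- jar_c (a point): Bystander, to be left alone: a glass jar, radius 35 mm, 90 mm high.
Things that resemble listed ones, but are neither listed nor needed, are in the scene too. Of the things that look like the part that bears top_grip, take the one that is nearest to the robot's base at the start.

How it is judged:
On the way, in this order (a step that is already met when the one before it is completed fails the run):
1. the cap is turned fully home while the tub stands in its holder (value of joint cap above 2.6 rad and horizontal distance between tub_mid and holder below 0.012 m and z of tub_mid in the frame of holder below 0.068 m), for 0.2 s.
2. the tub stands upright on the floor in the middle of the box (horizontal distance between tub_mid and box_floor below 0.022 m and z of tub_mid in the frame of box_floor between 0.044 and 0.054 m and angle between tub_mid's own z axis and vertical below 0.06 rad), for 0.2 s.
3. the lantern top lies flat on the cap (horizontal distance between top_grip and box_floor below 0.025 m and z of top_grip in the frame of tub_mid between 0.079 and 0.089 m and angle between top_grip's own z axis and vertical below 0.08 rad), for 0.2 s.
At the end, for the whole second after the job is handed in: Cap within 0.1 rad of its stop; tub upright (0.06 rad) on the box floor (5 mm), its axis within 22 mm of the box centre; lantern top flat (0.08 rad) on the cap (5 mm), within 25 mm of the box centre; both at rest (all of step 2 and all of step 3 and value of joint cap above 2.6 rad and linear speed of each of tub, lantern_top below 0.02 m/s); the robot touches nothing.
It fails at once if the tub is tipped by more than 0.4 rad (angle between tub_mid's own z axis and vertical above 0.4 rad).
It fails at once if the tub is let go more than 8 mm above the box floor, or slammed down (contact force between tub and kit_box above 100 N or (horizontal distance between tub_mid and box_floor below 0.06 m and z of tub_mid in the frame of box_floor above 0.058 m and contact force between the fingers and tub below 0.05 N)).
It fails at once if the lantern top is let go more than 10 mm above the tub in the box, or slammed down (contact force between lantern_top and tub above 80 N or (horizontal distance between top_grip and box_floor below 0.06 m and z of top_grip in the frame of box_floor above 0.144 m and contact force between the fingers and lantern_top below 0.05 N)).
It fails at once if a bystander is moved more than 30 mm (distance of any of brush_grip, ruler_c, mug_rim, bottle_c, tape_c, spool_c, jar_c from where it was at the start of the episode above 0.03 m).
It also fails if it takes over 72 s, if anything falls off the work surface, if the arm or the gripper's body presses on something with over 40 N, if the wrist force passes 120 N, or if a joint passes its speed limit or range.

## Working session

There is one attempt and no reset: what is moved stays moved. The work goes in short steps, each a Python script; the robot and the scene stay as the last script left them, time stands still between calls to the robot, and variables do not carry over. Pictures are saved under pics/ and viewed, and the job is handed in when it is done.

```bash
mkdir -p pics
cat > h.py <<'E'
import numpy as np, cv2
from rig import manip
from scipy.spatial.transform import Rotation as R
def snap(name,fn):
    p=np.array(manip.get_position()); r=np.array(manip.get_ee_rot())
    c=manip.camera(name)
    if 'cam_to_world' in c: T=np.array(c['cam_to_world'])
    else:
        W=np.eye(4); W[:3,:3]=R.from_rotvec(r).as_matrix(); W[:3,3]=p; T=W@np.array(c['mount'])
    cv2.imwrite(f'pics/{fn}.png',c['image'][:,:,::-1])
    np.savez(f'pics/{fn}.npz',img=c['image'],T=T,k=[c['fx'],c['fy'],c['cx'],c['cy'],c['k1']])
    return c['image'],T,[c['fx'],c['fy'],c['cx'],c['cy'],c['k1']]
def load(fn):
    d=np.load(f'pics/{fn}.npz'); return d['img'],d['T'],d['k']
def und(px,k):
    fx,fy,cx,cy,k1=k
    d=np.atleast_2d(np.array(px,float)); d=(d-[cx,cy])/[fx,fy]; u=d.copy()
    for _ in range(30): u=d/(1+k1*(u**2).sum(1,keepdims=True))
    return u
def plane(px,T,k,z):
    u=und(px,k); v=np.c_[u,np.ones(len(u))]@T[:3,:3].T; o=T[:3,3]
    return o+v*((z-o[2])/v[:,2])[:,None]
def proj(P,T,k):
    fx,fy,cx,cy,k1=k
    P=np.atleast_2d(P); c=(P-T[:3,3])@T[:3,:3]; u=c[:,:2]/c[:,2:]
    u=u*(1+k1*(u**2).sum(1,keepdims=True)); return u*[fx,fy]+[cx,cy]
def down(yaw):
    # tool x down; tool y at angle yaw in the world
    x=np.array([0,0,-1.]); y=np.array([np.cos(yaw),np.sin(yaw),0]); z=np.cross(x,y)
    return R.from_matrix(np.c_[x,y,z]).as_rotvec()
E
python3 - <<'E'
from h import *
for n in ['top','side','wrist']:
    i,T,k=snap(n,n+'0'); print(n,T[:3,3].round(3),T[:3,2].round(2),np.round(k,3))
print(manip.get_ee_rot(),R.from_rotvec(manip.get_ee_rot()).as_matrix().round(2),manip.get_time())
E
```

```text
top [0.38  0.056 1.054] [ 0.2   0.01 -0.98] [ 4.40567e+02  4.40567e+02  3.20746e+02  2.37465e+02 -1.06000e-01]
side [ 0.403 -0.7    1.062] [ 0.13  0.6  -0.79] [4.88963e+02 4.88963e+02 3.13741e+02 2.36270e+02 2.90000e-02]
wrist [ 0.258 -0.573  0.373] [-0.25 -0.08 -0.96] [3.40809e+02 3.40809e+02 3.13238e+02 2.36519e+02 7.00000e-03]
[ 2.04947888  0.33076903 -2.04982881] [[-0.    0.31 -0.95]
 [ 0.   -0.95 -0.31]
 [-1.   -0.   -0.  ]] 0.15
```

View pics/top0.png

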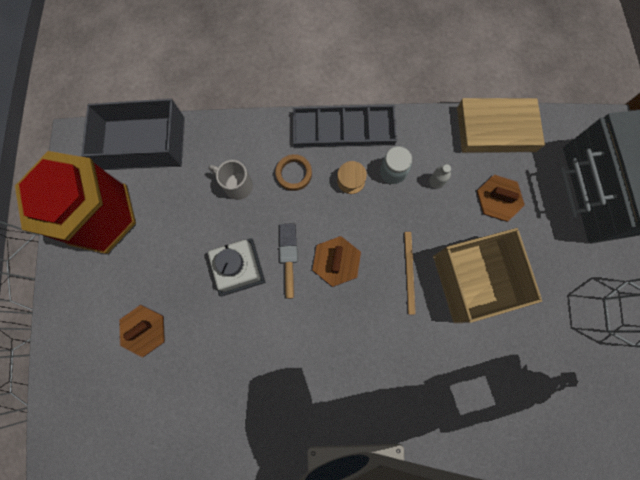

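View pics/side0.png

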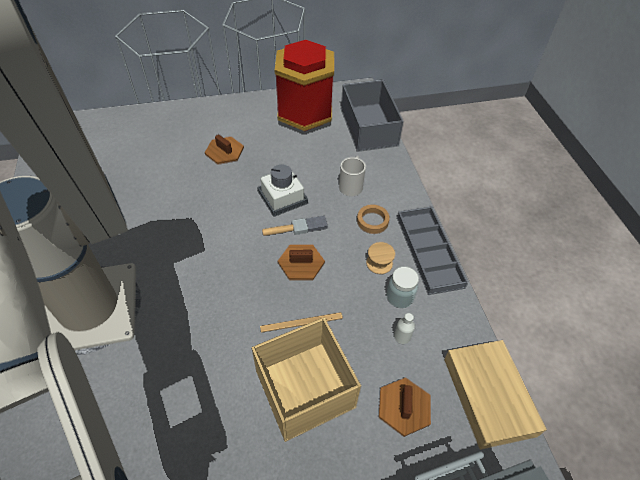

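The top view shows three candidates for the lantern top, at top pixels (142,331), (337,261) and (501,198). The tub is at (232,263) with its cap at (229,263), and the box is near (488,275). Next I'll measure their distances from the base and segment the pieces.

Run:
```python
from h import *
i,T,k=load('top0'); i2,T2,k2=load('side0')
print('base px',proj([0,0,0],T,k))
for p in [(142,331),(337,261),(501,198)]:
    P=plane(p,T,k,.01)[0]; print('cand',p,P.round(3),np.hypot(*P[:2]).round(3))
for p in [(224,149),(301,262),(405,406)]:
    P=plane(p,T2,k2,.01)[0]; print('side cand',p,P.round(3),np.hypot(*P[:2]).round(3))
for n,(a,b,c,d) in {'top0':(180,180,560,340),}.items():
    I=cv2.imread(f'pics/{n}.png')
cv2.imwrite('pics/c_tub.png',cv2.resize(I[220:310,190:300],None,fx=5,fy=5,interpolation=cv2.INTER_CUBIC))
cv2.imwrite('pics/c_hex.png',cv2.resize(I[220:300,300:380],None,fx=5,fy=5,interpolation=cv2.INTER_CUBIC))
cv2.imwrite('pics/c_box.png',cv2.resize(I[215:335,425:555],None,fx=5,fy=5,interpolation=cv2.INTER_CUBIC))
```

```text
base px [[356.19900826 493.55843077]]
cand (142, 331) [0.375 0.497 0.01 ] 0.623
cand (337, 261) [0.532 0.028 0.01 ] 0.533
cand (501, 198) [ 0.679 -0.387  0.01 ] 0.781
side cand (224, 149) [0.376 0.499 0.01 ] 0.624
side cand (301, 262) [0.533 0.025 0.01 ] 0.533
side cand (405, 406) [ 0.682 -0.388  0.01 ] 0.784
```

View pics/c_tub.png

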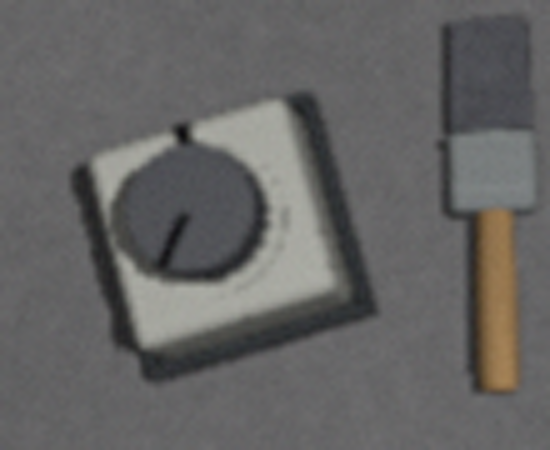

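View pics/c_hex.png

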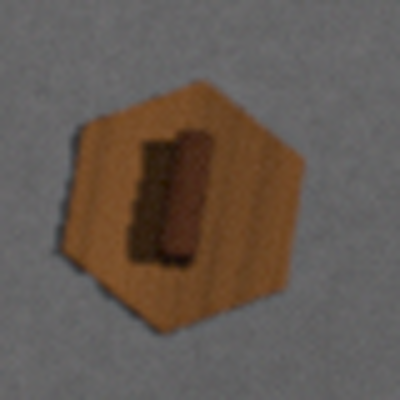

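View pics/c_box.png

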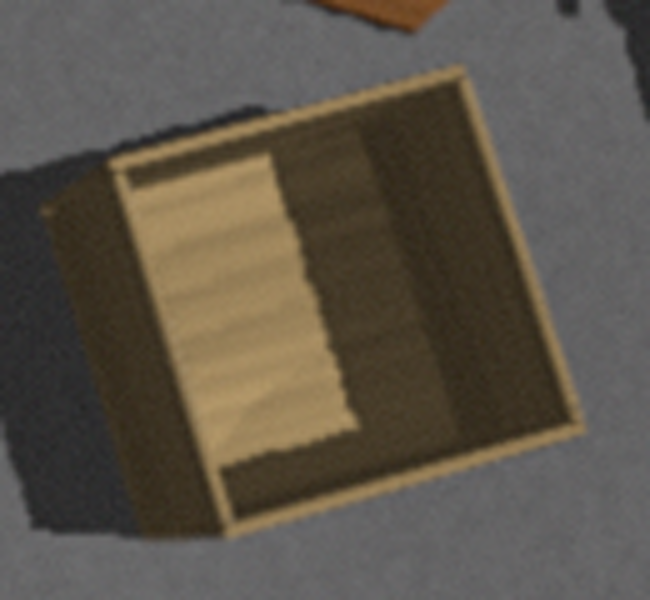

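The nearest candidate is pixel (337,261), 0.533 m away against 0.623 and 0.781, and the crop shows a plate with an upright block, so I choose that one. The tub crop shows the lug at about (226,246) and the strip pointing from (227,263) to (223,272). Now the precise measurements.

Run:
```python
from h import *
i,T,k=load('top0'); i2,T2,k2=load('side0')
# box rim
c=np.array([(460,67),(583,430),(230,537),(113,163)])/5.+[425,215]-0.4
P=plane(c,T,k,.125); print('box rim corners\n',P.round(4)); print('ctr',P.mean(0).round(4),'sides',np.linalg.norm(P-np.roll(P,1,0),axis=1).round(3),
 'edge ang', [round(np.degrees(np.arctan2(*(P[(a+1)%4]-P[a])[[1,0]])),1) for a in range(4)])
hsv=cv2.cvtColor(i,cv2.COLOR_RGB2HSV); hsv2=cv2.cvtColor(i2,cv2.COLOR_RGB2HSV)
# tub white shoulder
def white(i,roi):
    m=np.zeros(i.shape[:2],np.uint8); x0,y0,x1,y1=roi
    s=i[y0:y1,x0:x1]; m[y0:y1,x0:x1]=(s.min(2)>140)*255; return m
# cap: grey between; use darkness inside white region in top view
x0,y0,x1,y1=212,245,248,280
for nm,img,TT,kk,roi in [('top',i,T,k,(205,238,260,295)),('side',i2,T2,k2,(255,160,310,210))]:
    m=white(img,roi); cs,_=cv2.findContours(m,cv2.RETR_EXTERNAL,cv2.CHAIN_APPROX_NONE); c=max(cs,key=cv2.contourArea)
    print(nm,'white area',cv2.contourArea(c),cv2.boxPoints(cv2.minAreaRect(c)).round(1).tolist())
# hex plates
for nm,img,hs,TT,kk,roi in [('top',i,hsv,T,k,(300,225,375,300)),('side',i2,hsv2,T2,k2,(270,235,335,290))]:
    x0,y0,x1,y1=roi; m=np.zeros(img.shape[:2],np.uint8); s=hs[y0:y1,x0:x1]
    m[y0:y1,x0:x1]=((s[:,:,0]<25)&(s[:,:,1]>90))*255
    cs,_=cv2.findContours(m,cv2.RETR_EXTERNAL,cv2.CHAIN_APPROX_NONE); c=max(cs,key=cv2.contourArea)
    W=plane(c[:,0].astype(float),TT,kk,.01)[:,:2].astype(np.float32)
    (x,y),r=cv2.minEnclosingCircle(W); M=cv2.moments((W*10000).astype(np.int32).reshape(-1,1,2))
    ctr=np.array([M['m10'],M['m01']])/M['m00']/1e4
    print(nm,'hex',ctr.round(4),'circ',(round(x,4),round(y,4)),2*r,'area m2',cv2.contourArea(W),'expected',.866*.108**2)
    d=s[:,:,2]; mm=(m>0)&(img[:,:,0].astype(int)<110)&(img[:,:,0]>45)
    cv2.imwrite(f'pics/blk_{nm}.png',cv2.resize(np.dstack([img[:,:,::-1]])[y0:y1,x0:x1],None,fx=7,fy=7,interpolation=cv2.INTER_NEAREST))
I=cv2.imread('pics/side0.png'); cv2.imwrite('pics/cs_tub.png',cv2.resize(I[155:215,250:315],None,fx=8,fy=8,interpolation=cv2.INTER_CUBIC))
cv2.imwrite('pics/cs_box.png',cv2.resize(I[310:440,240:370],None,fx=5,fy=5,interpolation=cv2.INTER_CUBIC))
```

```text
box rim corners
 [[ 0.577  -0.3659  0.125 ]
 [ 0.4169 -0.4036  0.125 ]
 [ 0.3784 -0.2449  0.125 ]
 [ 0.5388 -0.2071  0.125 ]]
ctr [ 0.4778 -0.3054  0.125 ] sides [0.163 0.164 0.163 0.165] edge ang [np.float64(-166.7), np.float64(103.6), np.float64(13.3), np.float64(-76.5)]
top white area 593.0 [[207.5, 251.3000030517578], [245.60000610351562, 239.89999389648438], [256.6000061035156, 276.70001220703125], [218.5, 288.1000061035156]]
side white area 622.0 [[260.3999938964844, 174.89999389648438], [300.6000061035156, 169.1999969482422], [305.1000061035156, 200.6999969482422], [264.8999938964844, 206.39999389648438]]
top hex [0.5331 0.0299] circ (0.5329, 0.0302) 0.12312664091587067 area m2 0.009710061781599721 expected 0.010101023999999998
side hex [0.5328 0.0268] circ (0.5329, 0.0268) 0.12542417645454407 area m2 0.010026030412090665 expected 0.010101023999999998
```

View pics/cs_tub.png

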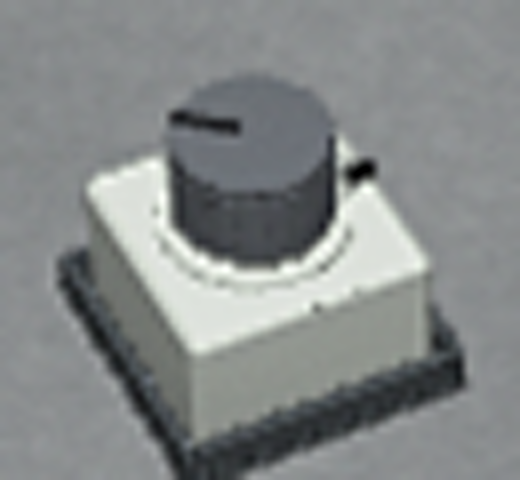

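View pics/cs_box.png

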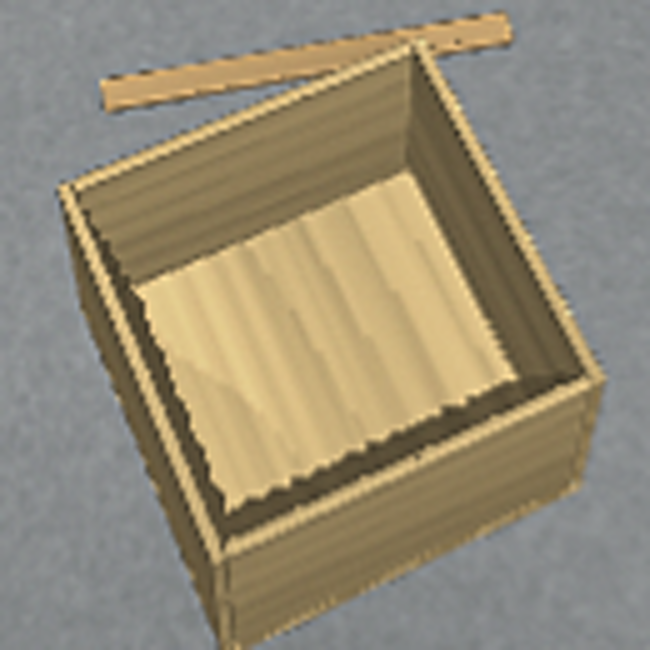

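View pics/blk_top.png

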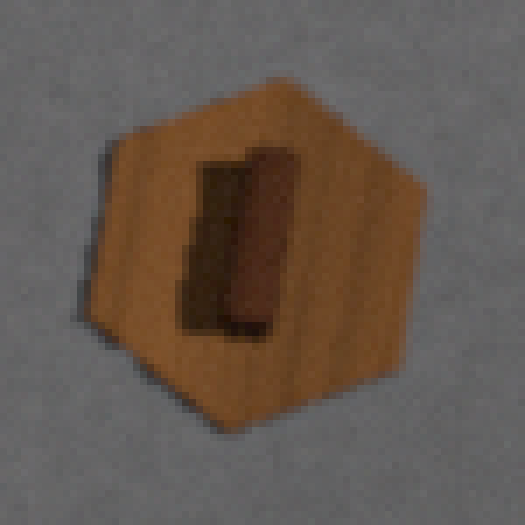

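View pics/blk_side.png

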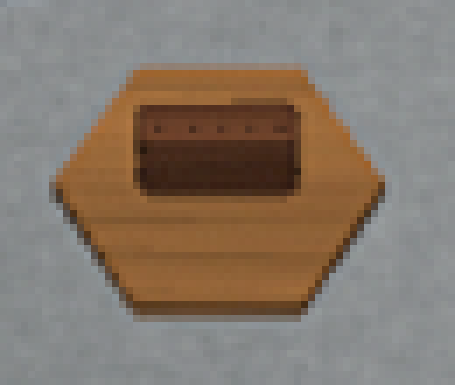

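Run:
```python
from h import *
i,T,k=load('top0'); i2,T2,k2=load('side0')
f=lambda p,s,o:(np.array(p,float)+.5)/s+o-.5
B=plane(f([(62,187),(415,43),(603,378),(222,550)],5,[240,310]),T2,k2,.125)
print('side box',B.round(4).tolist(),B.mean(0).round(4),np.linalg.norm(B-np.roll(B,1,0),axis=1).round(3))
S=plane(f([(88,187),(193,352),(430,265)],8,[250,155]),T2,k2,.064)
print('side shoulder',S.round(4).tolist(),'ctr',((S[0]+S[2])/2).round(4),np.linalg.norm(np.diff(S,axis=0),axis=1))
ang=lambda a:np.degrees(np.arctan2(a[1],a[0])).round(1)
print(ang(S[1]-S[0]),ang(S[2]-S[1]))
ct=plane(f([(251,132)],8,[250,155]),T2,k2,.106)[0]; print('side cap top',ct.round(4))
L=plane(f([(357,170)],8,[250,155]),T2,k2,.068)[0];print('side lug',L.round(4),ang(L-ct))
st=plane(f([(172,118),(240,127)],8,[250,155]),T2,k2,.106); print('strip',st.round(4),ang(st[0]-ct),ang(st[0]-st[1]))
Lt=plane(f([(182,132)],5,[190,220]),T,k,.068)[0]
st=plane(f([(186,215),(165,264)],5,[190,220]),T,k,.106); print('top lug',Lt.round(4),'strip',st.round(4),ang(st[1]-st[0]))
ct2=plane(f([(188,207)],5,[190,220]),T,k,.106)[0];print('top cap',ct2.round(4),ang(Lt-ct2),ang(st[1]-ct2))
# block
b=plane(f([(248,150),(297,150),(281,320),(231,320)],7,[300,225]),T,k,.05);print('blk top',b.round(4).tolist(),b.mean(0).round(4),ang(b[3]-b[0]),ang(b[2]-b[1]))
b=plane(f([(137,106),(299,106),(299,139),(137,139)],7,[270,235]),T2,k2,.05);print('blk side',b.round(4).tolist(),b.mean(0).round(4),ang(b[1]-b[0]),ang(b[2]-b[3]))
print(proj([[.533,.028,.05]],T,k),proj([[.533,.028,.05]],T2,k2))
print('joints ik', [manip.solve_ik([ct[0],ct[1],.3],down(a)) is not None for a in np.linspace(-3,3,13)])
print('box', [manip.solve_ik([.478,-.305,.25],down(a)) is not None for a in np.linspace(-3,3,13)])
```

```text
side box [[0.3799, -0.2445, 0.125], [0.5368, -0.2081, 0.125], [0.5777, -0.3663, 0.125], [0.4204, -0.4017, 0.125]] [ 0.4787 -0.3052  0.125 ] [0.162 0.161 0.163 0.161]
side shoulder [[0.4677, 0.2965, 0.064], [0.4922, 0.211, 0.064], [0.58, 0.2359, 0.064]] ctr [0.5239 0.2662 0.064 ] [0.08893686 0.09127181]
-74.0 15.8
side cap top [0.5239 0.2703 0.106 ]
side lug [0.5626 0.2828 0.068 ] 17.9
strip [[0.4981 0.2823 0.106 ]
 [0.5205 0.2735 0.106 ]] 155.1 158.5
top lug [0.5653 0.2825 0.068 ] strip [[0.5211 0.2714 0.106 ]
 [0.4998 0.2803 0.106 ]] 157.2
top cap [0.5247 0.2705 0.106 ] 16.4 158.5
blk top [[0.5618, 0.0325, 0.05], [0.5613, 0.0163, 0.05], [0.505, 0.0235, 0.05], [0.5054, 0.0398, 0.05]] [0.5334 0.0281 0.05  ] 172.6 172.8
blk side [[0.5052, 0.0408, 0.05], [0.5636, 0.0293, 0.05], [0.5606, 0.0147, 0.05], [0.5027, 0.0261, 0.05]] [0.533  0.0277 0.05  ] -11.1 -11.2
[[337.35764834 258.24482411]] [[300.69975501 251.98109277]]
joints ik [False, False, True, True, True, True, True, True, True, True, True, True, False]
box [True, True, True, True, True, True, True, True, True, True, False, False, False]
```

Both views agree to about 1 mm:

| Item | Position (m) | Angle |
|---|---|---|
| Cap | (0.524, 0.270) | strip at 157°, lug at 16° |
| Box centre | (0.478, -0.305) | sides at 13.4° |
| Lantern top block | (0.533, 0.028) | block axis at about -9° |

From strip to lug is about 141°, or 2.47 rad clockwise. I'll start moving.

Run:
```python
from h import *
manip.command_gripper(0.085,70)
manip.move_to([.524,.2704,.25],down(1.5))
print(manip.get_time(),manip.get_joint_positions(),manip.get_position())
snap('wrist','w1')
```

```text
3.6 [ 4.55098778e-01  3.75471414e-01  1.71289859e+00 -1.38165228e-04
  1.05320273e+00 -1.04372838e+00] [0.52432338 0.26979363 0.25000687]
```

View pics/w1.png

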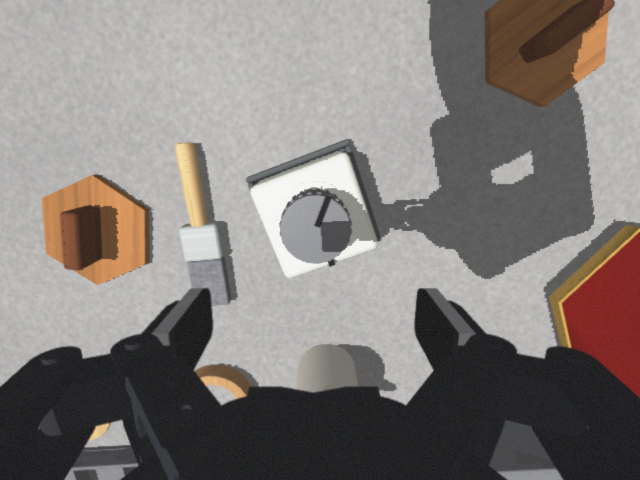

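The wrist view shows the cap centre at about (316,228), the lug at (332,263) and the strip pointing to (329,198). As a cross-check I'll cast the wrist ray, then descend and grip.

Run:
```python
from h import *
i,T,k=load('w1')
C=plane([(316,228)],T,k,.106)[0]; print(C, plane([(329,198)],T,k,.106)-C, plane([(332,263)],T,k,.068)-C)
print('hex blk', plane([(71,240)],T,k,.05))
if np.hypot(*(C[:2]-[.524,.2704]))<.006:
    xy=(C[:2]+2*np.array([.524,.2704]))/3
    manip.servo_line([*xy,.096],down(1.5),rate=.12)
    print(manip.get_position(),manip.get_contact_force())
    manip.command_gripper(0.0,70)
    print(manip.get_width(),manip.get_contact_force(),manip.get_torque(),manip.get_joint_positions(),manip.get_time())
```

```text
[0.52186219 0.27160015 0.106     ] [[-0.02329659  0.01180187  0.        ]] [[ 0.0441853   0.01227373 -0.038     ]]
hex blk [[0.53040249 0.03233002 0.05      ]]
[0.52378094 0.27105595 0.09675644] [0.0060512  0.10225473 0.19876675]
0.05613071941796406 [-2.62251152  0.92328045  6.01474564] [-0.02031332  0.31838229 -0.00819531] [ 4.57545782e-01  5.86913853e-01  1.79597633e+00  2.30703997e-04
  7.57497593e-01 -1.04264408e+00] 5.4667
```

Run:
```python
from h import *
q=np.array(manip.get_joint_positions()); q0=q[5]
t=0
for d in [.6,1.2,1.8,2.1,2.25,2.35,2.45,2.55,2.62]:
    q[5]=q0+d; manip.set_joints(q)
    tz=np.array(manip.get_torque()); print(d,round(manip.get_joint_positions()[5]-q0,3),tz.round(2),np.array(manip.get_contact_force()).round(1),round(manip.get_time(),2))
    if abs(tz[2])>0.9: break
snap('top','top2'); 
I=cv2.imread('pics/top2.png'); cv2.imwrite('pics/c2.png',cv2.resize(I[200:320,180:300],None,fx=5,fy=5,interpolation=cv2.INTER_CUBIC))
```

```text
0.6 0.597 [ 0.36  0.12 -0.03] [-0.3  3.  -0.4] 6.09
1.2 1.197 [ 0.55  0.03 -0.06] [ 0.4  3.9 -0.8] 6.72
1.8 1.796 [ 0.51 -0.27 -0.06] [ 2.4  2.9 -0.8] 7.34
2.1 2.095 [ 0.39 -0.35 -0.03] [2.2 2.4 0. ] 7.73
2.25 2.244 [ 0.15 -0.5  -0.2 ] [ 3.9  2.6 -0. ] 8.0
2.35 2.344 [ 0.02 -0.66 -0.2 ] [ 4.1  0.2 -0.7] 8.25
2.45 2.444 [-0.3  -0.85  0.19] [ 5.3 -1.3 -0.2] 8.5
2.55 2.542 [-0.16 -0.8   1.63] [6.4 0.5 1.6] 8.75
```

View pics/c2.png

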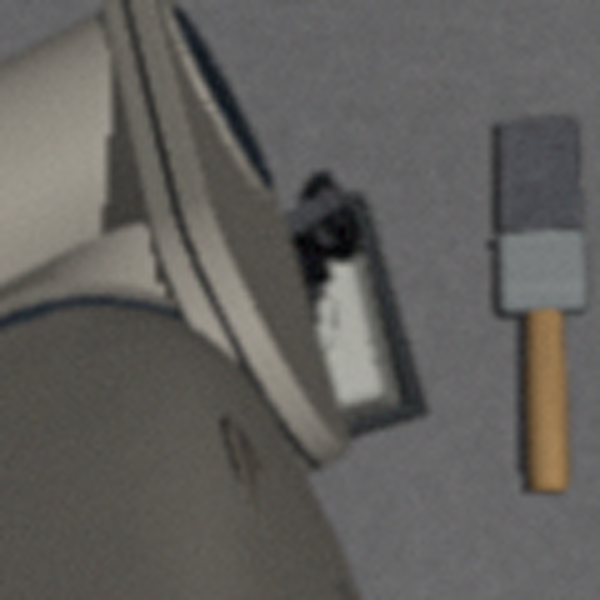

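Run:
```python
from h import *
manip.hold(.2)
print(manip.get_torque(),manip.get_width()); snap('wrist','w2'); snap('side','s2')
I=cv2.imread('pics/s2.png'); cv2.imwrite('pics/s2c.png',cv2.resize(I[130:230,230:340],None,fx=5,fy=5,interpolation=cv2.INTER_CUBIC))
```

```text
[-0.20910006 -0.83683178  1.51508618] 0.05600309835664462
```

View pics/w2.png

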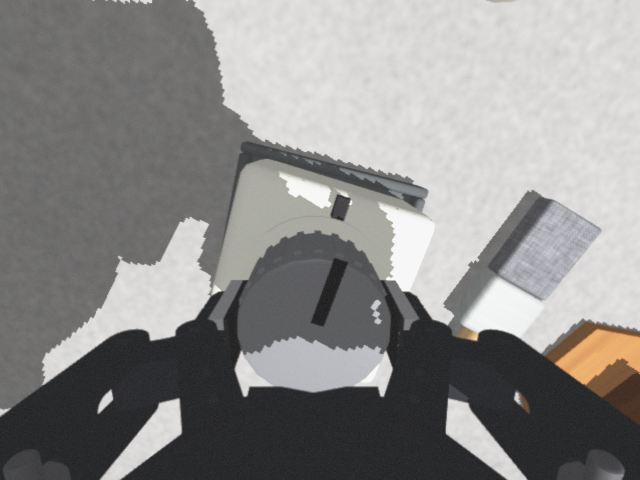

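View pics/s2c.png

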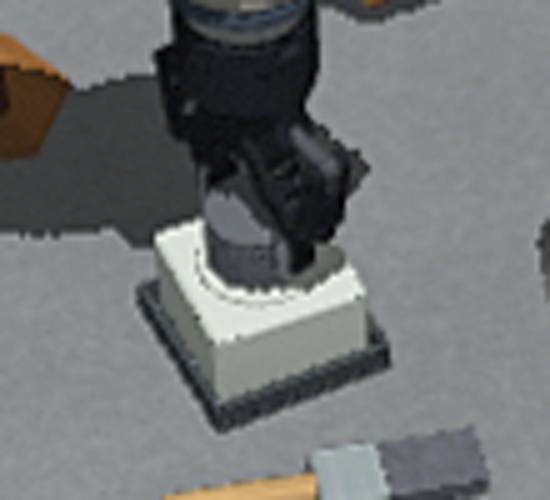

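Run:
```python
from h import *
i,T,k=load('w2'); ang=lambda a:np.degrees(np.arctan2(a[1],a[0])).round(1)
s=plane([(319,324),(340,262)],T,k,.106); L=plane([(341,207)],T,k,.068)[0]
p=np.array(manip.get_position()); print(s,L,p,ang(s[1]-s[0]),ang(s[1]-p),ang(L-p),ang(L-s[0]))
c=plane([(229,288),(427,217)],T,k,.064);print(c)
print('shoulder edge', ang(plane([(425,212)],T,k,.064)[0]-plane([(265,160)],T,k,.064)[0]))
```

```text
[[0.52683454 0.27013266 0.106     ]
 [0.55115334 0.27606142 0.106     ]] [0.56358194 0.27973539 0.068     ] [0.52458855 0.27103638 0.0975632 ] 13.7 10.7 12.6 14.6
[[0.5014158  0.30523822 0.064     ]
 [0.57922452 0.24242564 0.064     ]]
shoulder edge -77.4
```

The strip is at 13.7° and the lug at 13-14.6°, so they are aligned, and there is a clear torque stop at the predicted 2.5 rad. The cap is home. I'll relax the twist, then lift and carry the tub.

Run:
```python
from h import *
q=np.array(manip.get_joint_positions()); 
q[5]-=.035; manip.set_joints(q); print(manip.get_torque(),manip.get_time())
p=np.array(manip.get_position()); r=np.array(manip.get_ee_rot())
Rm=R.from_rotvec(r).as_matrix(); yaw=np.arctan2(Rm[1,1],Rm[0,1]); print('yaw',yaw,'tilt',Rm[2,0])
manip.servo_line([p[0],p[1],.15],down(yaw),rate=.08)
print(manip.get_contact_force(),manip.get_torque(),manip.get_width())
manip.servo_line([p[0],p[1],.285],down(yaw),rate=.2)
manip.servo_line([.478,-.3053,.285],down(yaw),rate=.25)
manip.hold(.2)
print(manip.get_position(),manip.get_contact_force(),manip.get_torque(),manip.get_width(),manip.get_time())
snap('side','s3'); snap('wrist','w3')
```

```text
[-0.17313507 -0.35309404  0.46114598] 9.35
yaw -1.0014517688668592 tilt -0.999995680110357
[-0.86129246  0.15217842 -7.4213082 ] [-0.01461353  0.02629149  0.01351083] 0.05623107060962192
[ 0.47815148 -0.30485729  0.28504341] [-0.03083881 -1.3542509  -6.58114706] [-0.03845176  0.03762    -0.03333243] 0.05648281962620491 13.6417
```

View pics/s3.png

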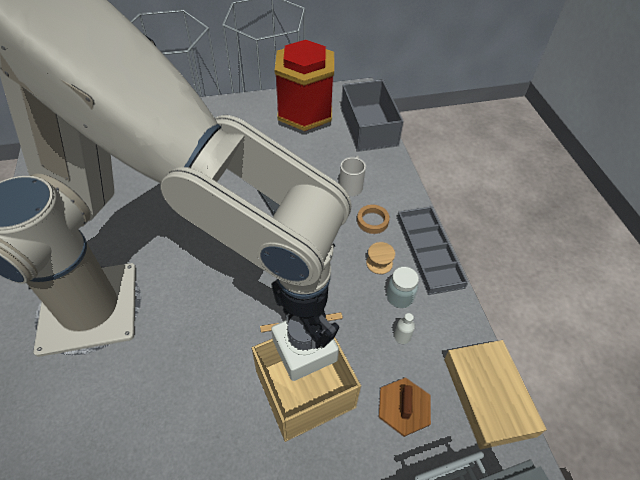

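View pics/w3.png

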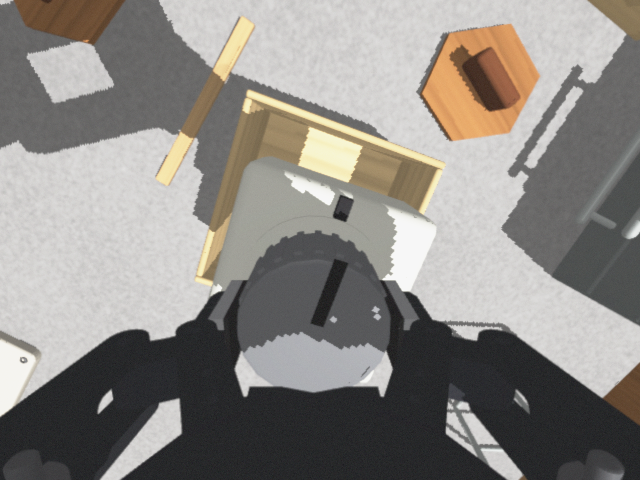

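The tub hangs level over the box, parallel to its sides, with the strip still pointing at the lug (341,207). I'll check the box rim corners seen from the wrist, at (248,92) and (443,164), then lower the tub.

Run:
```python
from h import *
i,T,k=load('w3'); print(plane([(248,92),(443,164),(199,279)],T,k,.125).round(4).tolist(),'expect .539,-.207 / .577,-.366 / .379,-.245')
r=down(-1.0015)
manip.servo_line([.478,-.3053,.115],r,rate=.1)
f0=np.array(manip.get_contact_force()); print(manip.get_position(),f0)
z=.108; 
while z>.092:
    manip.servo_line([.478,-.3053,z],r,rate=.03)
    f=np.array(manip.get_contact_force()); print(round(z,4),np.array(manip.get_position()).round(4),f.round(1))
    if f[2]-f0[2]>3: break
    z-=.0025 if z>.1 else .001
print(manip.get_time(),manip.get_torque()); snap('side','s4'); snap('wrist','w4')
```

```text
[[0.538, -0.2071, 0.125], [0.5759, -0.3661, 0.125], [0.3815, -0.2468, 0.125]] expect .539,-.207 / .577,-.366 / .379,-.245
[ 0.47834212 -0.30552702  0.1155722 ] [-0.22449314  0.17214552 -7.13281757]
0.108 [ 0.4778 -0.3052  0.1077] [-0.2  0.1 -7. ]
0.1055 [ 0.4779 -0.3052  0.1053] [-0.  -0.9 -6.7]
0.103 [ 0.4779 -0.3052  0.1028] [ 0.4  0.1 -7.4]
0.1005 [ 0.4778 -0.3052  0.1003] [-0.1 -0.6 -6.6]
0.098 [ 0.478  -0.3054  0.0979] [-0.2  0.5 -7.3]
0.097 [ 0.4784 -0.3053  0.0974] [ 1.5  3.1 -0.8]
17.225 [ 0.29036866 -0.02171301 -0.00913787]
```

View pics/w4.png

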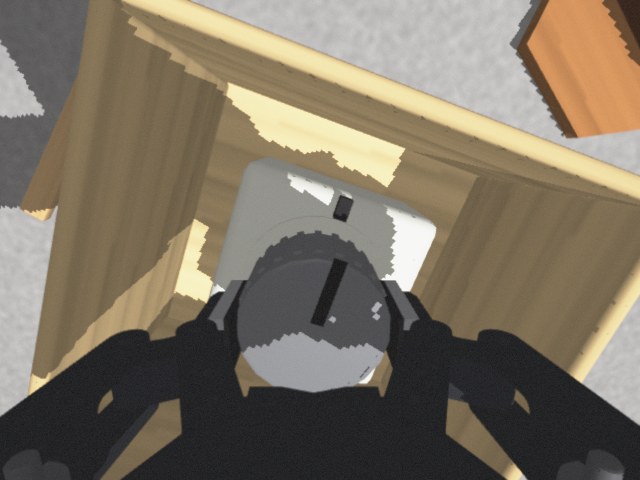

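The tub has floor contact at z 0.0974, the expected height, and stands inside the box clear of the walls. I'll release, rise, check it, and go to the lantern top.

Run:
```python
from h import *
r=down(-1.0015)
manip.command_gripper(.08); print(manip.get_width(),manip.get_contact_force())
p=manip.get_position()
manip.servo_line([p[0],p[1],.25],r,rate=.15)
snap('wrist','w5')
manip.move_to([.533,.028,.2],down(np.radians(-9.2+90)))
print(manip.get_position(),manip.get_joint_positions(),manip.get_time()); snap('wrist','w6'); snap('top','t6'); snap('side','s6')
```

```text
0.07997308401919709 [ 0.01407937  0.10689812 -0.47008101]
[0.533076   0.02761297 0.19987892] [ 2.95150717e-02  3.62614118e-01  1.87260175e+00 -1.39050436e-04
  9.06544450e-01 -1.37921021e+00] 20.4833
```

View pics/w5.png

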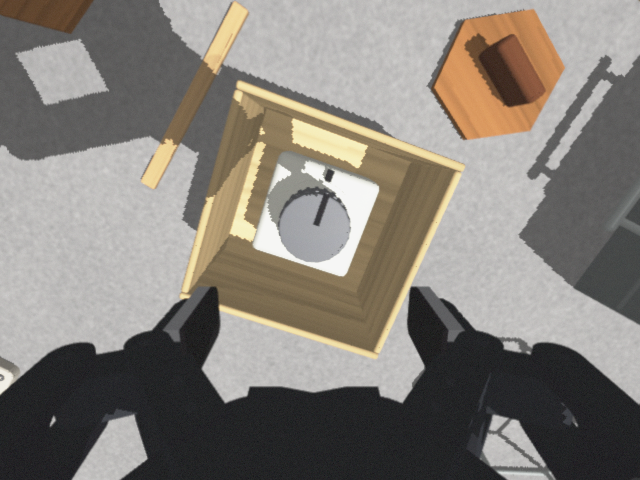

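View pics/w6.png

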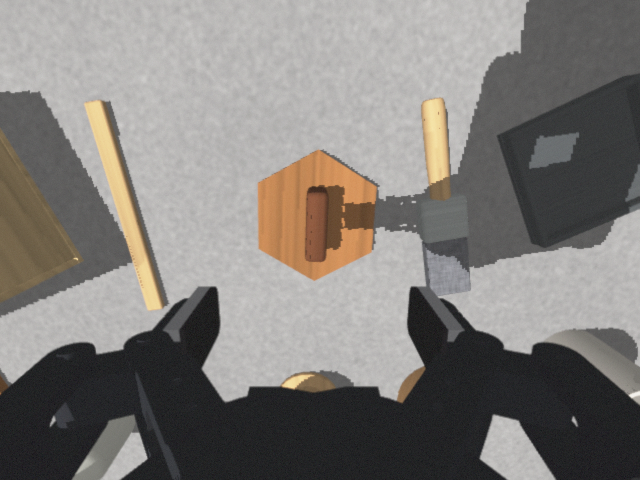

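View pics/s6.png

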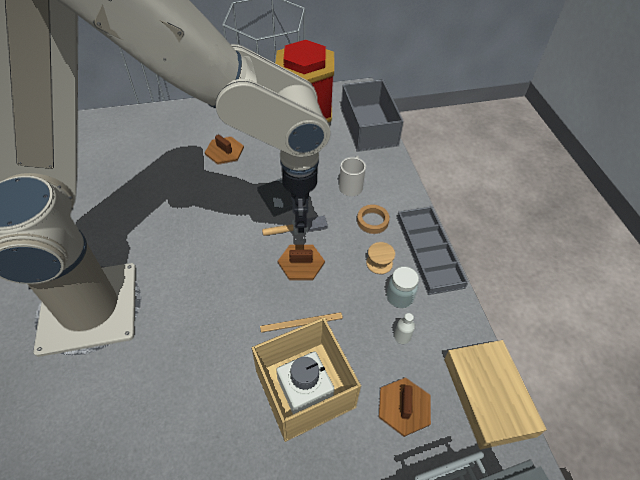

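The tub stands square in the middle of the box (w5: cap at (314,226), strip at the lug). The block in w6 runs from (317,187) to (315,262).

Run:
```python
from h import *
ang=lambda a:np.degrees(np.arctan2(a[1],a[0])).round(1)
i,T,k=load('w5'); B=plane([(240,82),(464,166),(378,356),(183,296)],T,k,.125); print('box',B.round(4).tolist(),B.mean(0).round(4),'cap',plane([(314,227)],T,k,.106).round(4))
S=plane([(380,186),(344,277),(255,247)],T,k,.064); print('shoulder ctr',((S[0]+S[2])/2).round(4))
i,T,k=load('w6'); b=plane([(317,188),(316,261)],T,k,.05); print('blk',b.round(4).tolist(),b.mean(0).round(4),ang(b[0]-b[1]))
h=plane([(319,150),(379,184),(374,249),(315,280),(260,248),(259,182)],T,k,.01); print('hex',h.mean(0).round(4),ang(h[0]-h[3]),np.linalg.norm(h[0]-h[3]))
```

```text
box [[0.5392, -0.2079, 0.125], [0.5765, -0.3672, 0.125], [0.4192, -0.4052, 0.125], [0.3808, -0.246, 0.125]] [ 0.4789 -0.3066  0.125 ] cap [[ 0.4787 -0.3047  0.106 ]]
shoulder ctr [ 0.4788 -0.3068  0.064 ]
blk [[0.5002, 0.0353, 0.05], [0.5603, 0.0248, 0.05]] [0.5303 0.0301 0.05  ] 170.1
hex [0.532  0.0312 0.01  ] 169.1 0.12319589677309534
```

Run:
```python
from h import *
yaw=np.radians(-9.9+90); r=down(yaw)
manip.command_gripper(.055,40)
manip.servo_line([.532,.029,.09],r,rate=.15)
manip.servo_line([.532,.029,.040],r,rate=.08)
print(manip.get_position(),manip.get_contact_force())
manip.command_gripper(0,40); print(manip.get_width(),manip.get_contact_force(),manip.get_position())
manip.servo_line([.532,.029,.12],r,rate=.1)
manip.servo_line([.532,.029,.25],r,rate=.2)
manip.servo_line([.4785,-.3055,.25],r,rate=.2); manip.hold(.2)
print(manip.get_width(),manip.get_contact_force(),manip.get_torque(),manip.get_position(),manip.get_time())
snap('wrist','w7'); snap('side','s7'); snap('top','t7')
```

```text
[0.53203363 0.0289899  0.0398533 ] [ 0.93993628 -0.11987979 -0.62425935]
0.017042309224840447 [-1.10546774  0.41898397  4.83043589] [0.53247633 0.02902666 0.04056593]
0.017816897740123544 [-0.35722518 -0.03312002 -0.84865213] [ 0.01820975 -0.00579719  0.06339658] [ 0.47869858 -0.30495615  0.25007561] 26.875
```

View pics/w7.png

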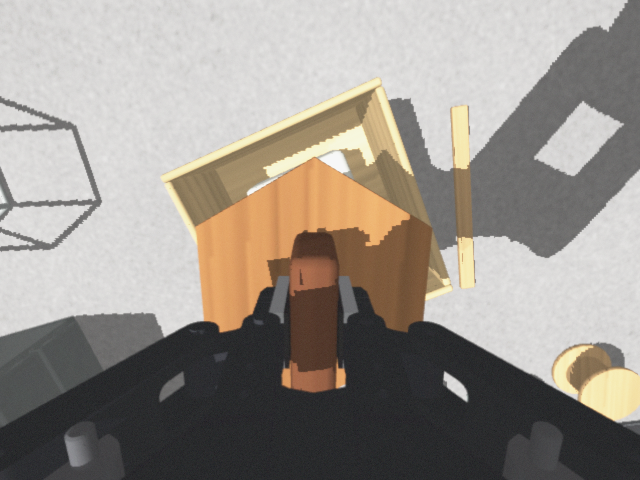

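View pics/s7.png

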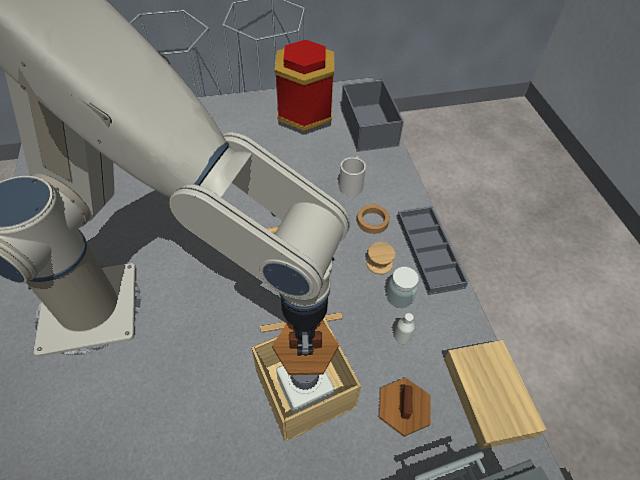

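The top is held level over the box with its corners at (314,158), (197,228) and (432,227). I'll check its offset in the hand, then lower it.

Run:
```python
from h import *
i,T,k=load('w7'); c=plane([(314,158),(197,228),(432,227)],T,k,.2195)
m=(c[1]+c[2])/2; d=(c[0]-m)/np.linalg.norm(c[0]-m); ctr=c[0]-d*.0625; print('corners',c.round(4).tolist(),'plate ctr',ctr.round(4),'width',np.linalg.norm(c[1]-c[2]))
off=ctr-np.array([.4787,-.305,ctr[2]]); print('off',off.round(4))
xy=np.array([.4787,-.3055])-np.clip(off[:2],-.004,.004)
r=down(np.radians(80.1))
manip.servo_line([*xy,.165],r,rate=.08)
f0=np.array(manip.get_contact_force()); print(f0)
z=.156
while z>.140:
    manip.servo_line([*xy,z],r,rate=.03)
    f=np.array(manip.get_contact_force()); print(round(z,4),np.array(manip.get_position()).round(4),f.round(1))
    if f[2]-f0[2]>2.5: break
    z-=.002 if z>.149 else .001
print(manip.get_time(),manip.get_torque()); snap('side','s8'); snap('wrist','w8')
I=cv2.imread('pics/s8.png'); cv2.imwrite('pics/s8c.png',cv2.resize(I[270:450,220:400],None,fx=3,fy=3,interpolation=cv2.INTER_CUBIC))
```

```text
corners [[0.418, -0.2948, 0.2195], [0.4396, -0.3526, 0.2195], [0.4575, -0.2471, 0.2195]] plate ctr [ 0.4797 -0.3051  0.2195] width 0.10704681529759469
off [ 0.001  -0.0001  0.    ]
[-0.48063294 -0.22227822 -0.90427682]
0.156 [ 0.4776 -0.3054  0.1558] [-0.4  0.1 -0.7]
0.154 [ 0.4777 -0.3054  0.1539] [-0.5  0.7 -1.1]
0.152 [ 0.4776 -0.3054  0.1519] [-0.2  0.7 -1.5]
0.15 [ 0.4776 -0.3054  0.1498] [-0.4 -0.1 -1.6]
0.148 [ 0.4776 -0.3054  0.1479] [-0.7  0.1 -1.4]
0.147 [ 0.4777 -0.3054  0.1469] [-0.3 -0.2 -1.3]
0.146 [ 0.4779 -0.3056  0.1466] [-1.7  0.5  4.4]
30.1917 [0.15887966 0.22299431 0.0049199 ]
```

View pics/s8c.png

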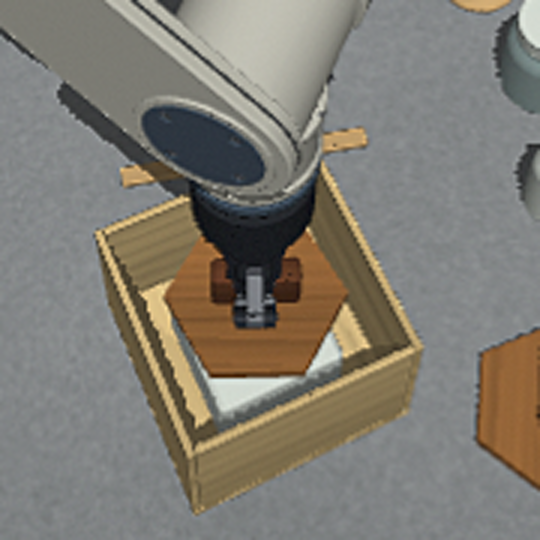

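View pics/w8.png

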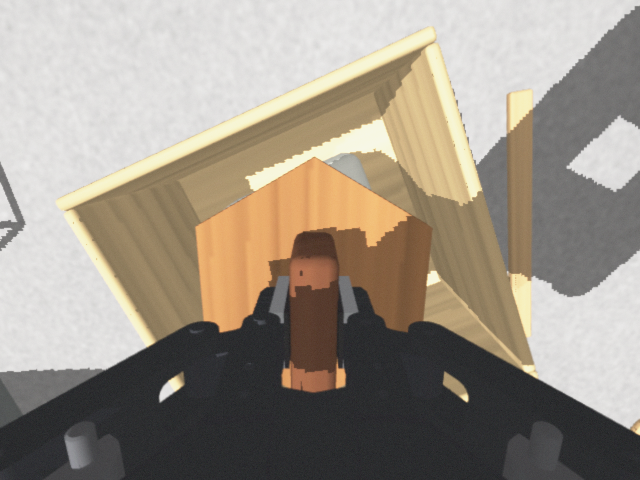

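Contact came at 0.1466, the predicted height, and the top lies on the cap. I'll release, retreat and check.

Run:
```python
from h import *
manip.command_gripper(.045); p=manip.get_position(); r=down(np.radians(80.1))
print(manip.get_width(),manip.get_contact_force())
manip.servo_line([p[0],p[1],.21],r,rate=.08)
manip.servo_line([p[0],p[1],.33],r,rate=.2); manip.hold(.3)
snap('wrist','w9')
manip.move_to([.45,.1,.35],down(1.4)); manip.hold(.3)
snap('side','s9'); snap('top','t9'); print(manip.get_time())
I=cv2.imread('pics/s9.png'); cv2.imwrite('pics/s9c.png',cv2.resize(I[290:450,230:390],None,fx=3.5,fy=3.5,interpolation=cv2.INTER_CUBIC))
```

```text
0.04534906618957808 [-0.64244799 -0.01643739 -0.83641694]
34.6333
```

View pics/w9.png

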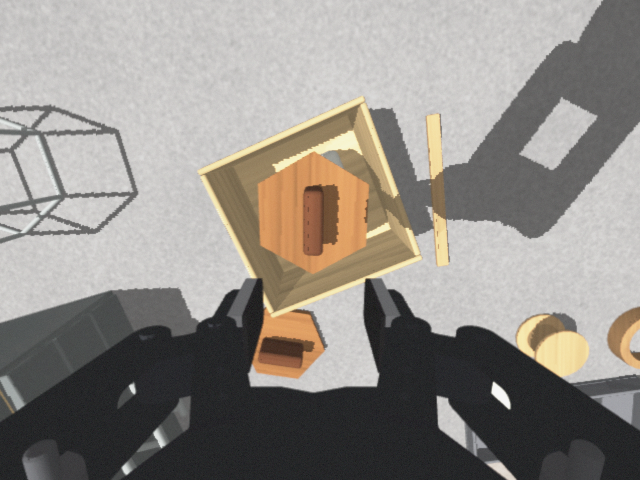

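View pics/s9c.png

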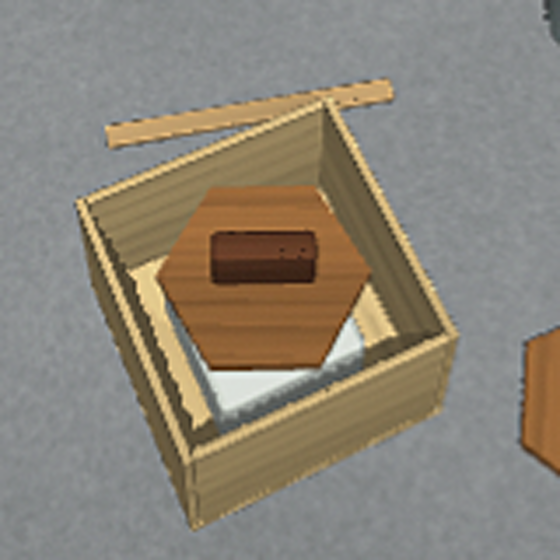

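View pics/t9.png

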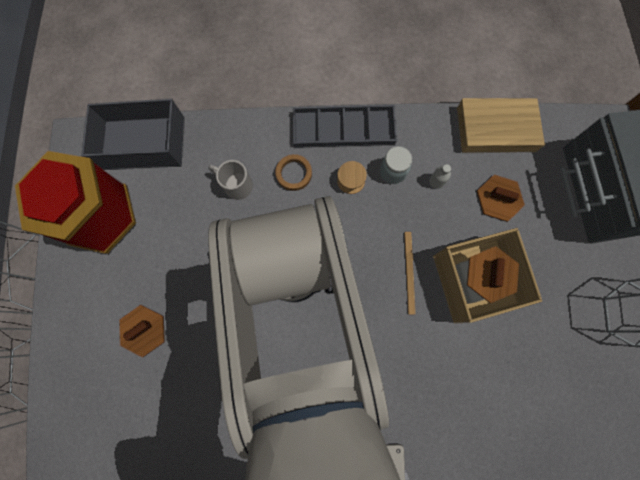

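Run:
```python
from h import *
i,T,k=load('w9'); c=plane([(314,152),(369,183),(365,246),(313,274),(259,243),(259,181)],T,k,.116); print('w hex',c.mean(0).round(4),np.linalg.norm(c[0]-c[3]))
B=plane([(363,98),(421,258),(273,316),(200,172)],T,k,.125); print('w box',B.mean(0).round(4))
i,T,k=load('s9'); f=lambda p:(np.array(p,float)+.5)/3.5+[230,290]-.5
c=plane(f([(210,186),(317,186),(371,272),(322,361),(210,361),(158,278)]),T,k,.116); print('side hex',c.mean(0).round(4),np.linalg.norm(c[2]-c[5]))
manip.hold(.3); manip.sign_off(); print(manip.get_time())
```

```text
w hex [ 0.4776 -0.3058  0.116 ] 0.12369757811781146
w box [ 0.4777 -0.3048  0.125 ]
side hex [ 0.4798 -0.3055  0.116 ] 0.12319533928206056
the job is handed in; nothing more can be done
the job is handed in; nothing more can be done
```

The job is done and handed in at about 35 s of the 72 s allowed. I saw no failure, though sign-off reports no verdict.

- **Cap:** I turned it about 2.5 rad clockwise in the holder until it hit a clear torque stop of about 1.6 N m. The strip and lug lined up within about 2°, and still did after the carry.
- **Tub:** I lifted it by the cap and set it down gently. It touched the box floor at the expected height. The cap and shoulder measured within about 2 mm of the box centre.
- **Lantern top:** I used the one nearest the base, 0.533 m away against 0.623 and 0.781 m for the other two. I set it on the cap with contact at the predicted height. Its final centre is within about 2 mm of the box centre in both the wrist and side views, and its apparent size matches a flat plate on the cap.
- **Surroundings:** By eye, the bystanders in the last pictures look where they started. The brush was hidden under the arm in the final top picture; it was last seen in place during the lantern-top pick. The gripper was clear of everything at sign-off.

The wrist view put the cap and the grip block about 2–3 mm from the fixed cameras' values, roughly at the calibration limit and well inside the tolerances. The tub's tilt was not measured as an angle; I judged it from the contact heights and the pictures.

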